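# Bring out the bearing-ball tray

## Task

Swing the red door of the small parts locker wide open, then slide the blue ball tray out by its orange grip and carry it over to the yellow-rimmed welding turntable without letting the steel ball get out of its pocket. Finish still holding the tray by its grip, level and still, a hand's breadth (about 9 cm) above the turntable and over its middle; do not set it down or let go. Leave the other things lying on the bench where they are.

Things in the scene. Friction and masses are not known exactly. Their poses are not given: they have to be found in the camera images.
- locker: Fixed low grey steel parts locker, left or right of the robot, turned a little. Origin: middle of the bay, on the bench; x from door to back wall, y along the door, z up. Bay: floor top at z = 6 mm, x -80 to 80, y -65 to 65 mm; walls 6 mm thick, up to z = 85 mm. Top open but for the roof plate at the rear
- roof_edge (a point): Middle of the front edge of the locker's yellow roof plate (locker x = 38 mm, z = 80 to 85 mm; point at its underside). The plate runs back to the rear wall over the tray's last 30 mm or so: the tray cannot be lifted straight up; first draw it out along the locker's -x by 50 mm or more, through the open door
- locker_door (a joint): Angle of the red door in rad: 0 shut, at most 1.9; grows as it swings out to the locker's -x side (anticlockwise from above). Starts shut or ajar. Light hinge (under 1 N at the handle), stays where left. Panel 10 mm thick, 142 mm wide, z 8 to 85 mm; hinge axis at locker x = -85, y = -71 mm
- door_handle (a point): Point on the axis of the door's handle, 80 mm above the bench: an upright round steel bar, 12 mm thick, z 29 to 102 mm, 39 mm clear of the door's outer face, 108 mm along the door from the hinge; 8 mm stays to the door at z = 40 and 72 mm. Free from above. Axes turn with the door: x inwards through it, y along it away from the hinge
- door_hinge (a point): Point on the door's vertical hinge axis, 80 mm above the bench
- tray: Loose blue steel tray in the locker's bay, nearly square with it, about 0.5 kg, 140 x 100 mm (x, y), 4 mm plate with a lip to z = 12 mm. Origin: centre of its underside; x towards the locker's back, z up. A 16 mm square post at its middle carries the orange grip, a block 30 mm (x) by 16 mm (y), z 85 to 135 mm above the underside
- tray_grip (a point): Middle of the tray's orange grip block, 112 mm above the tray's underside; pinch it from above across its 16 mm (fingers closing along the tray's y): the fingertips then stay above the locker's walls. Same axes as the tray
- pocket (a point): Where the ball's centre is when in the middle of its pocket: tray x = -42 mm (the door side), 18 mm above the underside. The pocket is a flat seat in a brass ring, 32 mm inside, 40 mm outside, only 3 mm high: the ball can roll 7 mm any way in it, and gets over the ring if the tray is tipped past about 35 degrees or jerked
- ball_center (a point): Centre of the loose steel ball, 28 mm in diameter, 90 g, lying in the pocket
- turntable_mid (a point): Middle of the top face of the fixed welding turntable, a steel disc 180 mm in diameter with a yellow rim, its top 50 mm above the bench, on the other side from the locker. z up
- hammer: Bystander: hammer lying on the bench, about 260 mm long. Origin under its middle
- spray_can: Bystander: spray can standing, 64 mm in diameter, 180 mm high. Origin at its underside
- wrench: Bystander: wrench lying on the bench, about 180 mm long. Origin under its middle
- v_block: Bystander: steel V-block, 60 x 50 x 42 mm. Origin at its underside
- wire_brush: Bystander: brush lying on the bench, about 200 mm long. Origin under its middle
- flange: Bystander: steel flange ring lying flat, 80 mm in diameter, 14 mm high. Origin at its underside
Things that resemble listed ones, but are neither listed nor needed, are in the scene too. What is shaped like the tray but green is not meant.

How it is judged:
On the way, in this order (a step that is already met when the one before it is completed fails the run):
1. the locker door stands wide open (at least 1.1 rad, 63 degrees) (value of joint locker_door above 1.1 rad), for 0.2 s.
2. the tray is out of the locker, lifted in the fingers above the locker's walls (height (world z) of tray above 0.088 m and contact force between the fingers and tray above 1 N), for 0.2 s.
At the end, for the whole second after the job is handed in: Tray held in the fingers, underside 50 to 150 mm above the turntable's top, middle within 40 mm of over the turntable's middle, level to 0.12 rad, at rest, not touching locker or door, ball in its pocket (centre within 16 mm of the pocket's middle) (z of tray in the frame of turntable_mid between 0.05 and 0.15 m and horizontal distance between tray and turntable_mid below 0.04 m and angle between tray's own z axis and vertical below 0.12 rad and linear speed of tray below 0.03 m/s and angular speed of tray below 0.2 rad/s and contact force between the fingers and tray above 1 N and contact force between tray and locker below 0.1 N and distance between ball_center and pocket below 0.016 m); the arm keeps its last pose, push and grip.
It fails at once if the ball leaves its pocket on the tray (distance between ball_center and pocket above 0.018 m).
It fails at once if one of the other loose things (hammer, spray can, wrench, V-block, brush, flange) is moved more than 30 mm (distance of any of hammer, spray_can, wrench, v_block, wire_brush, flange from where it was at the start of the episode above 0.03 m).
It also fails if it takes over 69 s, if anything falls off the work surface, if the arm or the gripper's body presses on something with over 40 N, if the wrist force passes 120 N, or if a joint passes its speed limit or range.

## Robot

A 6-joint arm with a two-finger parallel gripper is mounted at the origin on the work surface. World frame = base frame: x ahead of the robot, y to its left, z up, the work surface at z = 0. Lengths are in m, angles in rad, forces in N, time in s.
With the tool pointing down it reaches from about 0.425 to 0.95 m from the base axis. Payload 3.5 kg.
Tool frame: the origin (TCP) lies between the finger pads; the fingertips stand 14 mm ahead of it and the grasp point (between the pads) lies 5 mm behind it (tcp_to_tips is the x of the fingertips in the tool frame, in m); x points along the fingers, y is the direction in which the jaws open and shut, and the axes are right-handed (so a half turn about x gives the same grasp; the last joint's range is limited). The gripper opens to 85 mm and grips with 20 to 120 N. Pads are 22 mm wide; open, the fingers measure 114 mm over their backs; the gripper's body (76 mm by 85 mm) begins 54 mm behind the grasp point. The pads swing forward as they close: fully open they stand 13 mm farther back than shut.
Start: joints at [-1.275, 0.286, 1.577, -0, 1.279, -0.15], TCP at [0.291, -0.609, 0.245] pointing down, gripper open.
Joint ranges: [-2.77, 2.77], [-0.9, 2.22], [0.21, 2.48], [-1.53, 4.67], [0.24, 2.81], [-2.84, 2.84]. Speed limits (rad/s): [2.79, 2.79, 3.14, 3.14, 3.14, 3.14].

## Interface

Orientations are given as a 3x3 rotation matrix whose columns are the frame's x, y, z axes.
In Python, from cell import * gives the robot as it stands.
- The arm moves only by the shell command python3 -m inch 'ROWS'. ROWS is JSON, a list of rows, each an object of numbers: "rx", "ry", "rz": the turn, a rotation vector about the world's x, y, z each as a share of pi rad, from -1 to 1; "dx", "dy", "dz": the shift along the world's x, y, z each as a share of 250 mm, from -1 to 1; "fingers": the closure, from -1 (fully open) to 1 (shut). A call has 1 to 5 rows; each row is the pose to reach, as a shift and turn from the pose commanded when the call began, turning the shorter way round; what a row does not reach only later rows make up. A row lasts 1/8 s, in which the tool goes at most 62.5 mm and 10.7 degrees, less where a joint would pass 70% of its speed; a pose out of reach is approached as far as the arm can. A call with a number of a shift or a turn outside -1 to 1 is refused whole. A call with a gripper value outside its range is refused whole. The fingers move at their own pace and stop on an object; the grip force is fixed at half the most. Time passes only in rows, so rows that repeat a pose let the fingers close. It gives the time, the measured TCP pose, the force and the opening at its end, in the units of the state.
- observe(): the state, without advancing time (a new reading comes with each control period).
- grab_frame(name): name is "scene" or "top" or "wrist"; returns a dict with "img" (480x640x3 uint8, blue, green, red), "vfov" (degrees; the focal length in pixels is half the picture's height over the tangent of half this angle, whatever the lens; pixels are square), "cx", "cy" (the principal point, pixels), "k1" (the pictures are not rectified: a ray, as slopes to the right and down, at radius r is drawn at 1 + k1 r^2 times it, then the intrinsics apply), "camera_from_world" (4x4, takes a point from world to camera coordinates); the wrist camera has in their place "hand_eye" (4x4, takes a point from camera to tool coordinates, whose origin is the TCP and whose axes are the tool frame's). Camera axes: x right, y up, looking along -z (the intrinsics and any distortion apply to the point x, -y, -z); pixel columns grow to the right and rows downward; lengths in m; the calibration is good to about 2 mm. A picture is of the moment at which its call begins: read the wrist's pose just before it. There is no depth.
- sign_off(): hands the job in, once; it reports no verdict.
Trained networks look in a picture, given as the dict that the camera call returned (one of the last four; its "shot" number tells which), for a name from the list of things; names that differ only in an ending like _2 or _b are one class to them, and where a whole thing is asked for, a point or a joint stands for the part that bears it (a point fixed in the world has none). Each returns a list of dicts, best first, with "confidence" (0 to 1); they miss things now and then, are a little off and sometimes report something else, mostly with a low value. They report only what shows in the picture. A call takes as long as a camera call. They do not tell look-alikes from the thing itself.
- recognise(thing, picture): "bbox" ([left, top, right, bottom] in pixels, round what is visible of it).
- masks_of(thing, picture): "pixels" (480x640 bool, what is visible of it) and "bbox" ([left, top, right, bottom] in pixels, round what is visible of it).
The state is a dict: "clock": time; "joints": joint angles; "qvel": joint speeds; "tau": joint torques, N m; "ee_pos": TCP position; "tcp_rot": TCP orientation; "force": force on the tool from outside, world axes, zero at the start; "moment": the same for the moment, N m; "width": finger opening in m.
Only numpy, scipy, OpenCV 4.12 (cv2) and the standard library are available. Lean on these libraries where they do the work, as an engineer would, in place of code of your own. Each camera call takes 0.05 s, during which the arm holds its last target. There are 200 camera calls.

## Working session

There is one attempt and no reset: what is moved stays moved. The work goes in short steps, Python scripts to look and compute and a shell command to move; the robot and the scene stay as the last step left them, time stands still between calls to the robot, and variables do not carry over. Pictures are saved under pics/ and viewed, about 8 in all and at most 12, crops included, and the job is handed in when it is done.

```bash
mkdir -p pics; ls; cat > h.py <<'E'
import numpy as np, cv2
from cell import *
def K(p):
    f=240/np.tan(np.radians(p["vfov"])/2); return f
def ray(p,u,v,cfw=None):
    f=K(p); d=np.array([(u-p["cx"])/f,(v-p["cy"])/f]); s=d.copy()
    for _ in range(20): s=d/(1+p["k1"]*(s@s))
    T=np.linalg.inv(p["camera_from_world"]) if "camera_from_world" in p else cfw
    return T[:3,3], T[:3,:3]@np.array([s[0],-s[1],-1])
def atz(p,u,v,z,c=None):
    o,d=ray(p,u,v,c); return o+d*(z-o[2])/d[2]
def proj(p,X,c=None):
    T=p["camera_from_world"] if "camera_from_world" in p else np.linalg.inv(c)
    q=T[:3,:3]@np.array(X)+T[:3,3]; s=np.array([q[0],-q[1]])/-q[2]
    s=s*(1+p["k1"]*(s@s)); return s*K(p)+[p["cx"],p["cy"]]
def wristT(p,st):
    T=np.eye(4);T[:3,:3]=st["tcp_rot"];T[:3,3]=st["ee_pos"]; return T@p["hand_eye"]
E
python3 - <<'E'
from h import *
for n in("scene","top"):
    p=grab_frame(n); cv2.imwrite(f"pics/{n}0.png",p["img"])
    T=np.linalg.inv(p["camera_from_world"]); print(n,T[:3,3].round(3),-T[:3,2].round(3),p["vfov"],p["k1"])
    for t in("locker","roof_edge","locker_door","door_handle","tray","tray_grip","ball_center","turntable_mid","spray_can","hammer","wrench","v_block","wire_brush","flange"):
        print(t,[(np.round(r["bbox"]).tolist(),round(r["confidence"],2)) for r in recognise(t,p)][:3])
s=observe();print(s["clock"],np.array(s["tcp_rot"]).round(2).tolist())
E
```

```text
pics
scene [1.348 0.457 1.176] [-0.549 -0.318 -0.773] 44.72323615455531 0.025262437334738392
locker [([191.0, 195.0, 273.0, 291.0], 0.88)]
roof_edge [([193.0, 197.0, 278.0, 292.0], 0.63), ([226.0, 197.0, 279.0, 235.0], 0.15)]
locker_door [([224.0, 199.0, 279.0, 235.0], 0.88)]
door_handle [([225.0, 198.0, 281.0, 234.0], 0.82)]
tray [([220.0, 212.0, 263.0, 256.0], 0.83), ([320.0, 173.0, 366.0, 236.0], 0.58), ([181.0, 129.0, 243.0, 161.0], 0.25)]
tray_grip [([324.0, 171.0, 369.0, 234.0], 0.91), ([225.0, 214.0, 264.0, 254.0], 0.67)]
ball_center [([236.0, 231.0, 254.0, 239.0], 0.48)]
turntable_mid [([308.0, 254.0, 384.0, 327.0], 0.92)]
spray_can [([433.0, 303.0, 479.0, 371.0], 0.63), ([220.0, 213.0, 262.0, 255.0], 0.25)]
hammer [([488.0, 231.0, 534.0, 324.0], 0.95)]
wrench [([164.0, 168.0, 218.0, 196.0], 0.96)]
v_block [([130.0, 205.0, 165.0, 236.0], 0.88)]
wire_brush [([183.0, 134.0, 244.0, 158.0], 0.68)]
flange [([249.0, 293.0, 284.0, 324.0], 0.61)]
top [ 0.494 -0.009  1.349] [ 0.054  0.023 -0.998] 49.69537583150255 0.013947659311178646
locker [([359.0, 158.0, 429.0, 254.0], 0.64)]
roof_edge [([358.0, 157.0, 429.0, 255.0], 0.58)]
locker_door [([372.0, 224.0, 423.0, 254.0], 0.68)]
door_handle [([366.0, 223.0, 429.0, 255.0], 0.73)]
tray [([366.0, 178.0, 412.0, 229.0], 0.9), ([298.0, 265.0, 352.0, 334.0], 0.74)]
tray_grip [([297.0, 270.0, 350.0, 332.0], 0.97), ([369.0, 178.0, 412.0, 231.0], 0.57)]
ball_center [([388.0, 213.0, 395.0, 222.0], 0.42)]
turntable_mid [([239.0, 166.0, 308.0, 238.0], 0.75)]
spray_can [([139.0, 174.0, 182.0, 208.0], 0.63)]
hammer [([122.0, 251.0, 169.0, 353.0], 0.7)]
wrench [([472.0, 221.0, 515.0, 291.0], 0.77)]
v_block [([483.0, 175.0, 507.0, 203.0], 0.96)]
wire_brush [([468.0, 314.0, 547.0, 335.0], 0.75)]
flange [([319.0, 144.0, 348.0, 177.0], 0.91)]
1.5 [[-0.0, 0.43, -0.9], [0.0, -0.9, -0.43], [-1.0, -0.0, 0.0]]
```

View pics/top0.png

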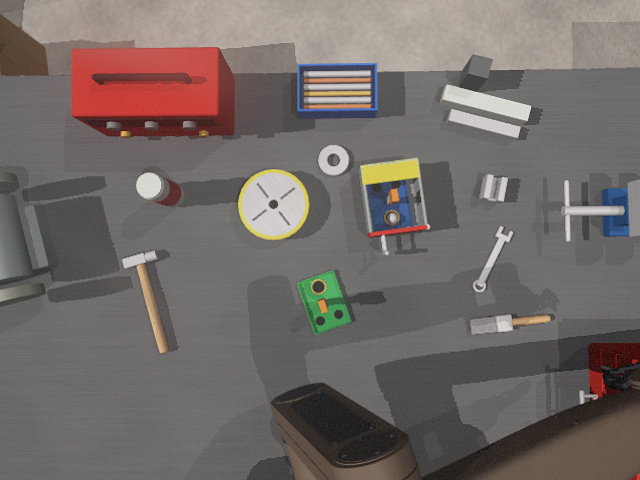

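View pics/scene0.png

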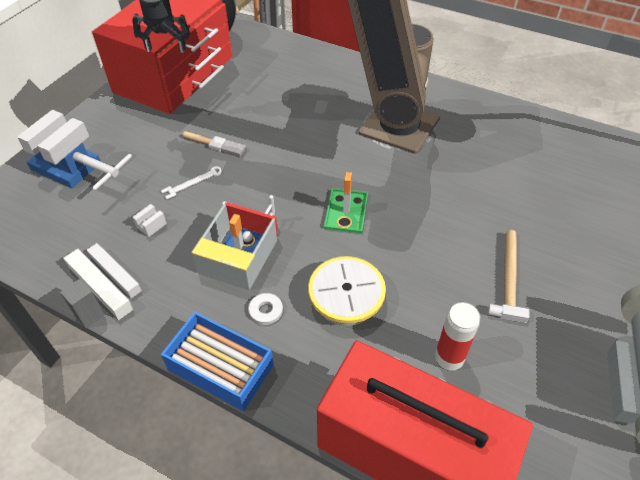

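```bash
python3 - <<'E'
from h import *
p=grab_frame("top")
c=cv2.resize(p["img"][145:265,340:450],None,fx=5,fy=5,interpolation=cv2.INTER_CUBIC)
q=grab_frame("scene"); d=cv2.resize(q["img"][190:300,180:290],None,fx=2.2,fy=2.2)
o=np.zeros((600,800,3),np.uint8);o[:,:550]=c;o[:242,555:797]=d
cv2.imwrite("pics/c1.png",o)
for t,pp in(("turntable_mid",p),("turntable_mid",q)):
    r=masks_of(t,pp)[0]; v,u=np.nonzero(r["pixels"]); cc=cv2.minEnclosingCircle(np.c_[u,v].astype(np.float32)); b=r["bbox"]
    print(t,cc,atz(pp,(b[0]+b[2])/2,(b[1]+b[3])/2,.045), atz(pp,*cc[0],.05))
print(atz(p,273,204,.05), atz(q,347,287,.05))
for t,z in(("spray_can",.09),("flange",.007),("v_block",.02),("wrench",.01),("wire_brush",.02),("hammer",.02)):
    b=recognise(t,p)[0]["bbox"]; print(t,atz(p,(b[0]+b[2])/2,(b[1]+b[3])/2,z).round(3))
print("green",atz(p,323,307,.11).round(3))
E
```

```text
turntable_mid ((273.20001220703125, 203.8000030517578), 36.12045669555664) [0.65204297 0.13859171 0.045     ] [0.64346584 0.14130538 0.05      ]
turntable_mid ((347.0, 288.0), 38.63945770263672) [0.64903679 0.14507293 0.045     ] [0.64564771 0.143187   0.05      ]
[0.64296166 0.14181076 0.05      ] [0.64314446 0.14192456 0.05      ]
spray_can [0.672 0.416 0.09 ]
flange [ 0.763 -0.013  0.007]
v_block [ 0.68  -0.426  0.02 ]
wrench [ 0.5  -0.42  0.01]
wire_brush [ 0.339 -0.448  0.02 ]
hammer [0.396 0.47  0.02 ]
green [0.389 0.015 0.11 ]
```

View pics/c1.png

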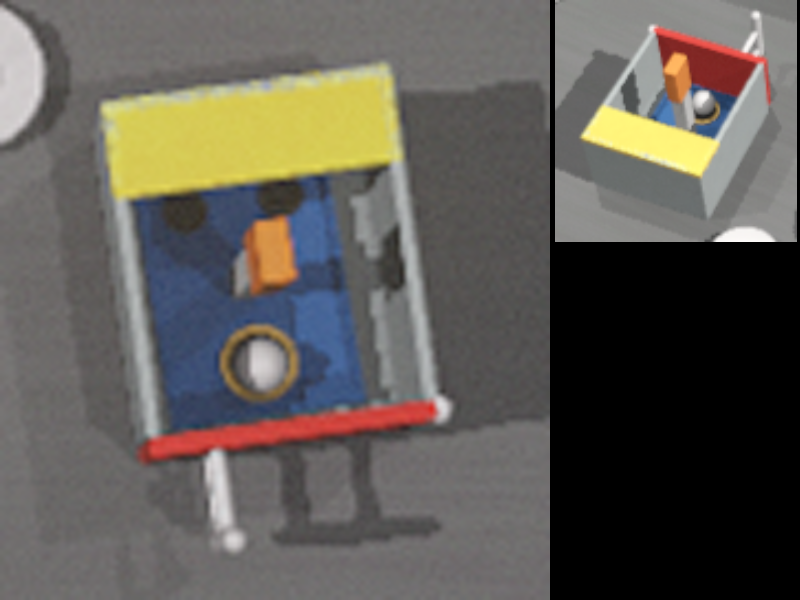

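```bash
cat > fit.py <<'E'
from h import *
from scipy.optimize import least_squares
p=grab_frame("top")
c=lambda a,b:(340+a/5-.4,145+b/5-.4)
obs=[((86,71,.085),c(104,100)),((86,-71,.085),c(388,64)),((38,71,.085),c(113,199)),((38,-71,.085),c(402,162))]
def L2W(q,X): 
    C,S=np.cos(q[2]),np.sin(q[2]); x,y=X[0]/1e3,X[1]/1e3
    return np.array([q[0]+C*x-S*y,q[1]+S*x+C*y,X[2]])
r=least_squares(lambda q:np.concatenate([proj(p,L2W(q,X))-o for X,o in obs]),[.63,-.17,.1])
q=r.x; print("locker",q.round(4),r.fun.round(2))
def inv(w): 
    C,S=np.cos(q[2]),np.sin(q[2]); d=w[:2]-q[:2]; return np.round([1e3*(C*d[0]+S*d[1]),1e3*(-S*d[0]+C*d[1])],1)
for n,uv,z in(("hinge",(443,408),.085),("handletop",(234,540),.102),("griptop",(275,250),.141),("ball",(266,363),.03),("ring",(259,363),.012),("doorfree",(148,450),.085)):
    w=atz(p,*c(*uv),z); print(n,w.round(4),inv(w))
s=observe();print(s["ee_pos"],s["width"])
E
python3 fit.py
```

```text
locker [ 0.6572 -0.1568  0.1183] [-0.51  0.25  0.29  0.18  0.15 -0.29  0.07 -0.13]
hinge [ 0.5823 -0.2408  0.085 ] [-84.3 -74.6]
handletop [ 0.5182 -0.1371  0.102 ] [-135.7   36. ]
griptop [ 0.6528 -0.1536  0.141 ] [-4.   3.7]
ball [ 0.6096 -0.1616  0.03  ] [-47.9   0.8]
ring [ 0.6112 -0.1601  0.012 ] [-46.1   2.1]
doorfree [ 0.5625 -0.0975  0.085 ] [-87.  70.]
[ 0.29104984 -0.60901327  0.24534663] 0.08531374615393882
```

```bash
python3 -m inch '[{"dx":0.45,"dy":0.95,"rz":-0.104,"fingers":-1},{"dx":0.45,"dy":0.95,"rz":-0.104,"fingers":-1},{"dx":0.45,"dy":0.95,"rz":-0.104,"fingers":-1},{"dx":0.45,"dy":0.95,"rz":-0.104,"fingers":-1},{"dx":0.45,"dy":0.95,"rz":-0.104,"fingers":-1}]'
python3 -m inch '[{"dx":0.458,"dy":0.938,"fingers":-1},{"dx":0.458,"dy":0.938,"fingers":-1},{"dx":0.458,"dy":0.938,"fingers":-1},{"dx":0.458,"dy":0.938,"fingers":-1},{"dx":0.458,"dy":0.938,"fingers":-1}]'
python3 - <<'E'
from h import *
for _ in range(4): observe()
s=observe();p=grab_frame("wrist");W=wristT(p,s);cv2.imwrite("pics/w1.png",p["img"])
print(s["clock"],s["ee_pos"],np.array(s["tcp_rot"])[:,1],s["joints"])
print("proj handle",proj(p,(.5182,-.1371,.102),W),"grip",proj(p,(.6528,-.1536,.141),W))
E
```

```text
2.05 [ 0.29104984 -0.60901327  0.24534663] [ 4.31164415e-01 -9.02273377e-01  7.04879707e-06] [-1.27502789e+00  2.86278336e-01  1.57668654e+00 -6.16648639e-07
  1.27862056e+00 -1.50014304e-01]
proj handle [ -757.5913314  -1059.37071011] grip [-2375.17228315 -4937.19404718]validation failed for argument at $[0]...
validation failed for argument at $[0]...
```

View pics/w1.png

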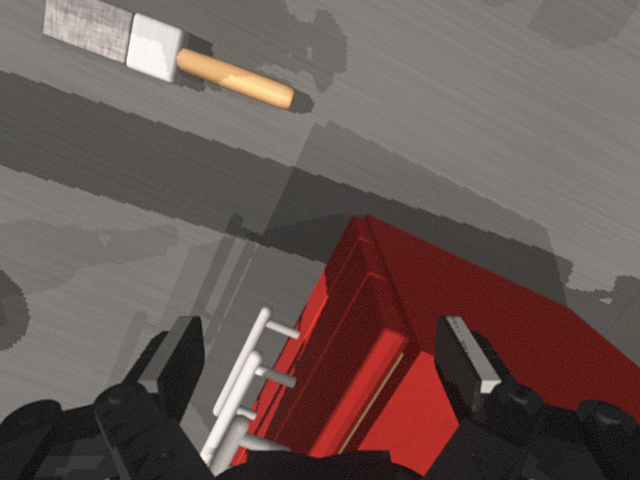

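The wrist view shows the brush (170,50) and the red cabinet, not meant, below the gripper. The move was refused, so I'll give all seven keys.

```bash
python3 -m inch '[{"dx":0.1,"dy":0.2,"dz":0.15,"rx":0,"ry":0,"rz":0,"fingers":-1},{"dx":0.45,"dy":0.95,"dz":0.15,"rx":0,"ry":0,"rz":-0.104,"fingers":-1},{"dx":0.45,"dy":0.95,"dz":0.15,"rx":0,"ry":0,"rz":-0.104,"fingers":-1},{"dx":0.45,"dy":0.95,"dz":0.15,"rx":0,"ry":0,"rz":-0.104,"fingers":-1},{"dx":0.45,"dy":0.95,"dz":0.15,"rx":0,"ry":0,"rz":-0.104,"fingers":-1}]'
python3 -m inch '[{"dx":0.42,"dy":0.93,"dz":-0.1,"rx":0,"ry":0,"rz":0,"fingers":-1},{"dx":0.42,"dy":0.93,"dz":-0.1,"rx":0,"ry":0,"rz":0,"fingers":-1},{"dx":0.42,"dy":0.93,"dz":-0.1,"rx":0,"ry":0,"rz":0,"fingers":-1},{"dx":0.42,"dy":0.93,"dz":-0.1,"rx":0,"ry":0,"rz":0,"fingers":-1},{"dx":0.42,"dy":0.93,"dz":-0.1,"rx":0,"ry":0,"rz":0,"fingers":-1}]'
python3 - <<'E'
from h import *
s=observe();p=grab_frame("wrist");W=wristT(p,s);cv2.imwrite("pics/w2.png",p["img"])
print(s["clock"],s["ee_pos"],np.array(s["tcp_rot"])[:,1],s["joints"])
print("proj handle",proj(p,(.5182,-.1371,.102),W),"grip",proj(p,(.6528,-.1536,.141),W))
E
```

```text
clock: 2.72
ee_pos: [0.4047, -0.3686, 0.2832]
tcp_rot: [[0.001, 0.122, -0.993], [-0.0, -0.993, -0.122], [-1.0, 0.0, -0.001]]
force: [0.6, -0.8, -0.3]
width: 0.0854
clock: 3.35
ee_pos: [0.5092, -0.1356, 0.2574]
tcp_rot: [[-0.0, 0.124, -0.992], [0.001, -0.992, -0.124], [-1.0, -0.001, 0.0]]
force: [-0.1, -0.6, 0.3]
width: 0.0853
3.35 [ 0.50920171 -0.13556966  0.25743108] [ 1.24364472e-01 -9.92236240e-01 -8.49655133e-04] [-4.53108180e-01 -5.21877843e-02  1.92501989e+00  5.33238198e-04
  1.26953524e+00  9.92842217e-01]
proj handle [323.64558694 205.80488151] grip [388.98800389 -20.02077898]
```

View pics/w2.png

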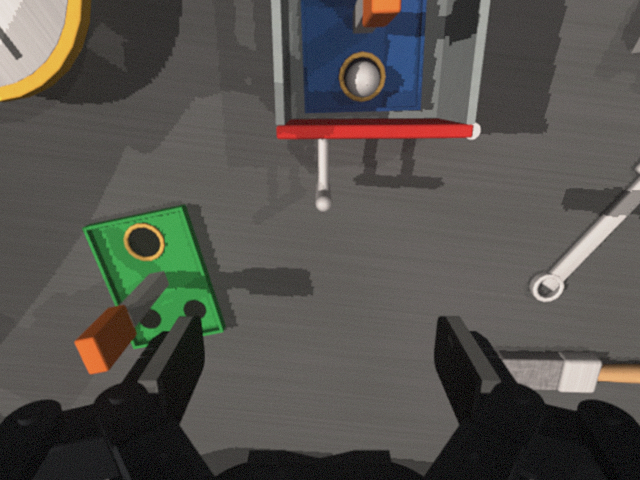

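The wrist view shows the handle top at (323,203), as predicted. The green look-alike at (150,270) has an empty pocket and is not in the locker. The blue tray, with its ball at (363,77), is in the locker and is the one meant.

```bash
python3 -m inch '[{"dx":0.038,"dy":-0.006,"dz":-0.2,"rx":0,"ry":0,"rz":0,"fingers":-1},{"dx":0.038,"dy":-0.006,"dz":-0.4,"rx":0,"ry":0,"rz":0,"fingers":-1},{"dx":0.038,"dy":-0.006,"dz":-0.55,"rx":0,"ry":0,"rz":0,"fingers":-1},{"dx":0.038,"dy":-0.006,"dz":-0.67,"rx":0,"ry":0,"rz":0,"fingers":-1},{"dx":0.038,"dy":-0.006,"dz":-0.67,"rx":0,"ry":0,"rz":0,"fingers":-1}]'
python3 -m inch '[{"dx":0,"dy":0,"dz":0,"rx":0,"ry":0,"rz":0,"fingers":1},{"dx":0,"dy":0,"dz":0,"rx":0,"ry":0,"rz":0,"fingers":1},{"dx":0,"dy":0,"dz":0,"rx":0,"ry":0,"rz":0,"fingers":1},{"dx":0,"dy":0,"dz":0,"rx":0,"ry":0,"rz":0,"fingers":1},{"dx":0,"dy":0,"dz":0,"rx":0,"ry":0,"rz":0,"fingers":1}]'
python3 - <<'E'
import numpy as np
from cell import observe
s=observe();h=np.array([.5823,-.2395]); e=np.array(s["ee_pos"]);print(e,s["width"],s["force"])
q=.1183;C,S=np.cos(q),np.sin(q);h=np.array([.6572,-.1568])+[C*-.085-S*-.071,S*-.085+C*-.071];print("hinge",h)
v=e[:2]-h;print(np.hypot(*v))
for a in np.arange(.15,1.66,.15):
    R=np.array([[np.cos(a),-np.sin(a)],[np.sin(a),np.cos(a)]]);d=R@v-v;print(round(a,2),(d/.25).round(3),"rz",round(a/np.pi,3))
E
```

```text
clock: 4.03
ee_pos: [0.5159, -0.1412, 0.0879]
tcp_rot: [[-0.005, 0.117, -0.993], [0.002, -0.993, -0.117], [-1.0, -0.003, 0.005]]
force: [-0.1, 0.5, -0.5]
width: 0.0855
clock: 4.65
ee_pos: [0.5171, -0.1386, 0.091]
tcp_rot: [[-0.004, 0.118, -0.993], [0.004, -0.993, -0.118], [-1.0, -0.005, 0.003]]
force: [-4.6, 6.8, 7.0]
width: 0.0094
[ 0.51709599 -0.13862584  0.091037  ] 0.00942928890089757 [-4.5658348  6.8218542  7.0394848]
hinge [ 0.58117381 -0.23733582]
0.117684440630409
0.15 [-0.056 -0.043] rz 0.048
0.3 [-0.105 -0.093] rz 0.095
0.45 [-0.146 -0.151] rz 0.143
0.6 [-0.178 -0.214] rz 0.191
0.75 [-0.2   -0.281] rz 0.239
0.9 [-0.212 -0.35 ] rz 0.286
1.05 [-0.214 -0.421] rz 0.334
1.2 [-0.205 -0.491] rz 0.382
1.35 [-0.185 -0.558] rz 0.43
1.5 [-0.156 -0.623] rz 0.477
1.65 [-0.117 -0.682] rz 0.525
```

```bash
python3 -m inch '[{"dx":-0.056,"dy":-0.043,"dz":0,"rx":0,"ry":0,"rz":0.048,"fingers":1},{"dx":-0.105,"dy":-0.093,"dz":0,"rx":0,"ry":0,"rz":0.095,"fingers":1},{"dx":-0.146,"dy":-0.151,"dz":0,"rx":0,"ry":0,"rz":0.143,"fingers":1},{"dx":-0.178,"dy":-0.214,"dz":0,"rx":0,"ry":0,"rz":0.191,"fingers":1},{"dx":-0.2,"dy":-0.281,"dz":0,"rx":0,"ry":0,"rz":0.239,"fingers":1}]'
```

```text
clock: 5.28
ee_pos: [0.4664, -0.2102, 0.091]
tcp_rot: [[-0.005, 0.768, -0.64], [0.002, -0.64, -0.768], [-1.0, -0.005, 0.001]]
force: [-4.2, 2.2, 6.1]
width: 0.0096
```

```bash
python3 -m inch '[{"dx":-0.012,"dy":-0.069,"dz":0,"rx":0,"ry":0,"rz":0.048,"fingers":1},{"dx":-0.014,"dy":-0.14,"dz":0,"rx":0,"ry":0,"rz":0.095,"fingers":1},{"dx":-0.005,"dy":-0.21,"dz":0,"rx":0,"ry":0,"rz":0.143,"fingers":1},{"dx":0.015,"dy":-0.277,"dz":0,"rx":0,"ry":0,"rz":0.191,"fingers":1},{"dx":0.044,"dy":-0.342,"dz":0,"rx":0,"ry":0,"rz":0.238,"fingers":1}]'
python3 -m inch '[{"dx":0.03,"dy":-0.042,"dz":0,"rx":0,"ry":0,"rz":0.048,"fingers":1},{"dx":0.03,"dy":-0.042,"dz":0,"rx":0,"ry":0,"rz":0.048,"fingers":1},{"dx":0.03,"dy":-0.042,"dz":0,"rx":0,"ry":0,"rz":0.048,"fingers":1}]'
python3 - <<'E'
from h import *
p=grab_frame("top");cv2.imwrite("pics/t2.png",cv2.resize(p["img"][140:300,320:520],None,fx=3,fy=3))
s=observe();print(s["ee_pos"],s["joints"],s["width"])
E
```

```text
clock: 5.9
ee_pos: [0.4786, -0.2971, 0.0911]
tcp_rot: [[-0.002, 0.999, 0.052], [-0.0, 0.052, -0.999], [-1.0, -0.002, 0.0]]
force: [1.1, 1.3, 4.6]
width: 0.0097
clock: 6.28
ee_pos: [0.4862, -0.3086, 0.0911]
tcp_rot: [[-0.001, 0.981, 0.196], [-0.004, 0.196, -0.981], [-1.0, -0.001, 0.003]]
force: [-3.9, -4.5, 1.7]
width: 0.0097
[ 0.48618441 -0.30853767  0.09113742] [-0.74025967  0.24651533  1.93126862 -0.00398876  0.96185151 -0.93533561] 0.009552250911600502
```

View pics/t2.png

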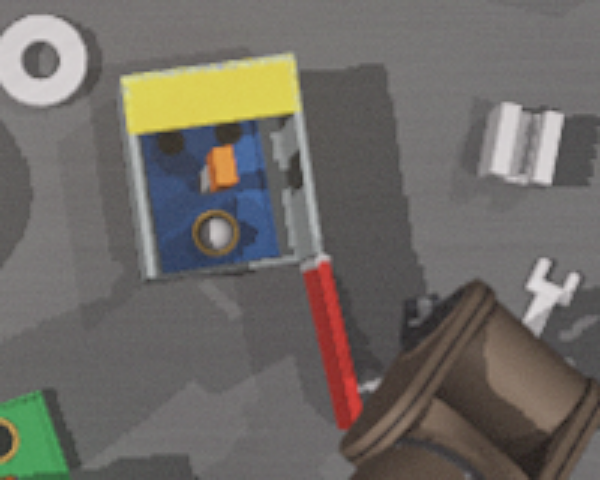

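The door stands wide open, with its free end at (347,425). The tray is undisturbed and the ball is at (217,233). Next I release the handle and rise.

```bash
python3 -m inch '[{"dx":0,"dy":0,"dz":0,"rx":0,"ry":0,"rz":0,"fingers":-1},{"dx":0,"dy":0,"dz":0,"rx":0,"ry":0,"rz":0,"fingers":-1},{"dx":0,"dy":0,"dz":0,"rx":0,"ry":0,"rz":0,"fingers":-1},{"dx":0,"dy":0,"dz":0,"rx":0,"ry":0,"rz":0,"fingers":-1},{"dx":0,"dy":0,"dz":0.1,"rx":0,"ry":0,"rz":0,"fingers":-1}]'
python3 -m inch '[{"dx":0,"dy":0,"dz":0.2,"rx":0,"ry":0,"rz":0,"fingers":-1},{"dx":0,"dy":0,"dz":0.4,"rx":0,"ry":0,"rz":-0.05,"fingers":-1},{"dx":0,"dy":0.05,"dz":0.6,"rx":0,"ry":0,"rz":-0.1,"fingers":-1},{"dx":0.1,"dy":0.2,"dz":0.65,"rx":0,"ry":0,"rz":-0.155,"fingers":-1},{"dx":0.2,"dy":0.4,"dz":0.65,"rx":0,"ry":0,"rz":-0.21,"fingers":-1}]'
python3 -m inch '[{"dx":0.05,"dy":0.15,"dz":0,"rx":0,"ry":0,"rz":-0.055,"fingers":-1},{"dx":0.1,"dy":0.25,"dz":0,"rx":0,"ry":0,"rz":-0.11,"fingers":-1},{"dx":0.15,"dy":0.25,"dz":0,"rx":0,"ry":0,"rz":-0.165,"fingers":-1},{"dx":0.15,"dy":0.25,"dz":0,"rx":0,"ry":0,"rz":-0.22,"fingers":-1},{"dx":0.15,"dy":0.25,"dz":0,"rx":0,"ry":0,"rz":-0.275,"fingers":-1}]'
python3 -m inch '[{"dx":0,"dy":0,"dz":0,"rx":0,"ry":0,"rz":-0.04,"fingers":-1},{"dx":0,"dy":0,"dz":0,"rx":0,"ry":0,"rz":-0.04,"fingers":-1}]'
python3 - <<'E'
from h import *
s=observe();p=grab_frame("wrist");W=wristT(p,s);cv2.imwrite("pics/w3.png",p["img"])
print(s["clock"],s["ee_pos"],np.array(s["tcp_rot"])[:,1],s["joints"])
print("grip",proj(p,(.6528,-.1536,.141),W),"handle open",proj(p,(.486,-.3085,.102),W))
E
```

```text
clock: 6.95
ee_pos: [0.4852, -0.3054, 0.1132]
tcp_rot: [[-0.004, 0.981, 0.196], [0.004, 0.196, -0.981], [-1.0, -0.003, -0.005]]
force: [-0.7, 0.5, -0.0]
width: 0.0853
clock: 7.58
ee_pos: [0.5378, -0.2069, 0.2805]
tcp_rot: [[0.004, 0.892, -0.453], [-0.003, -0.453, -0.892], [-1.0, 0.005, 0.0]]
force: [-0.1, 0.1, -0.9]
width: 0.0852
clock: 8.2
ee_pos: [0.5742, -0.1439, 0.2776]
tcp_rot: [[-0.0, 0.237, -0.971], [0.0, -0.971, -0.237], [-1.0, -0.0, 0.0]]
force: [0.1, -0.6, -0.2]
width: 0.0853
clock: 8.45
ee_pos: [0.574, -0.1441, 0.2777]
tcp_rot: [[-0.0, 0.12, -0.993], [0.0, -0.993, -0.12], [-1.0, -0.0, 0.0]]
force: [0.2, 0.4, 0.4]
width: 0.0859
8.45 [ 0.57402829 -0.14409105  0.2776924 ] [ 1.20382073e-01 -9.92727617e-01 -1.88447503e-04] [-4.17290728e-01  8.09136451e-02  1.75311806e+00  8.14429821e-05
  1.30779693e+00  1.03280965e+00]
grip [350.40811737 107.02713996] handle open [497.85977371 330.30379562]
```

View pics/w3.png

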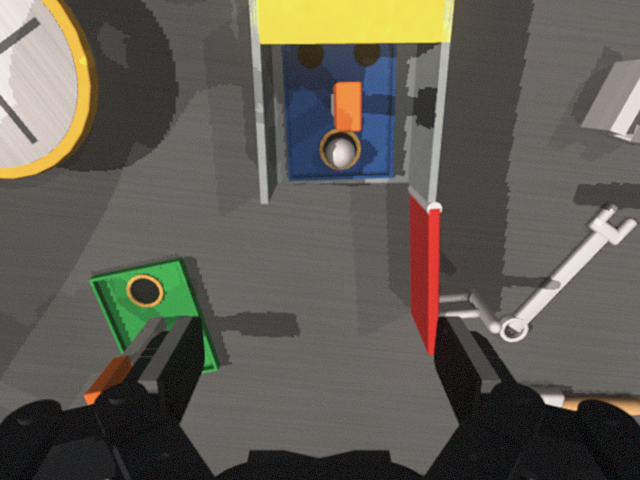

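The wrist view shows the orange grip centred at (348,106), with (350,107) predicted and square with the tool. The ball in its ring is at (340,150), so I descend on it.

```bash
python3 -m inch '[{"dx":0.2,"dy":-0.02,"dz":0,"rx":0,"ry":0,"rz":0,"fingers":-1},{"dx":0.316,"dy":-0.037,"dz":-0.15,"rx":0,"ry":0,"rz":0,"fingers":-1},{"dx":0.316,"dy":-0.037,"dz":-0.35,"rx":0,"ry":0,"rz":0,"fingers":-1},{"dx":0.316,"dy":-0.037,"dz":-0.5,"rx":0,"ry":0,"rz":0,"fingers":-1},{"dx":0.316,"dy":-0.037,"dz":-0.6,"rx":0,"ry":0,"rz":0,"fingers":-1}]'
python3 -m inch '[{"dx":0,"dy":0,"dz":-0.055,"rx":0,"ry":0,"rz":0,"fingers":-1},{"dx":0,"dy":0,"dz":-0.055,"rx":0,"ry":0,"rz":0,"fingers":-1}]'
python3 - <<'E'
from h import *
s=observe();p=grab_frame("wrist");W=wristT(p,s);g=p["img"];cv2.imwrite("pics/w4.png",g)
print(s["clock"],s["ee_pos"],s["force"])
q=grab_frame("top");cv2.imwrite("pics/t4.png",np.hstack([cv2.resize(g,(480,360)),cv2.resize(q["img"][150:270,340:440],(300,360))]))
E
```

```text
clock: 9.12
ee_pos: [0.652, -0.153, 0.1248]
tcp_rot: [[-0.003, 0.121, -0.993], [0.001, -0.993, -0.121], [-1.0, -0.002, 0.003]]
force: [0.4, -0.6, 0.9]
width: 0.0856
clock: 9.38
ee_pos: [0.6526, -0.1533, 0.1132]
tcp_rot: [[-0.002, 0.119, -0.993], [0.001, -0.993, -0.119], [-1.0, -0.001, 0.002]]
force: [-0.8, -0.6, -0.2]
width: 0.0854
9.375 [ 0.65259944 -0.1533068   0.11317142] [-0.83704055 -0.58599857 -0.19272944]
```

View pics/t4.png

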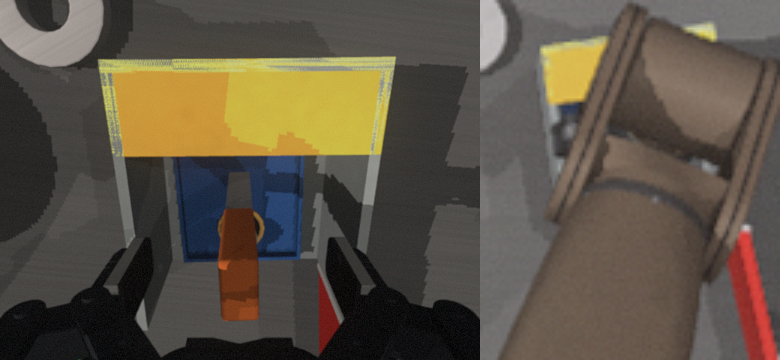

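The grip is centred between the fingers, at about x 238 of 480. I close on it now.

```bash
python3 -m inch '[{"dx":0,"dy":0,"dz":0,"rx":0,"ry":0,"rz":0,"fingers":1},{"dx":0,"dy":0,"dz":0,"rx":0,"ry":0,"rz":0,"fingers":1},{"dx":0,"dy":0,"dz":0,"rx":0,"ry":0,"rz":0,"fingers":1},{"dx":0,"dy":0,"dz":0,"rx":0,"ry":0,"rz":0,"fingers":1},{"dx":0,"dy":0,"dz":0,"rx":0,"ry":0,"rz":0,"fingers":1}]'
python3 -m inch '[{"dx":0,"dy":0,"dz":0.004,"rx":0,"ry":0,"rz":0,"fingers":1},{"dx":0,"dy":0,"dz":0.012,"rx":0,"ry":0,"rz":0,"fingers":1},{"dx":0,"dy":0,"dz":0.022,"rx":0,"ry":0,"rz":0,"fingers":1},{"dx":0,"dy":0,"dz":0.03,"rx":0,"ry":0,"rz":0,"fingers":1},{"dx":0,"dy":0,"dz":0.032,"rx":0,"ry":0,"rz":0,"fingers":1}]'
```

```text
clock: 10.1
ee_pos: [0.6531, -0.1533, 0.1144]
tcp_rot: [[0.0, 0.119, -0.993], [0.0, -0.993, -0.119], [-1.0, -0.0, -0.0]]
force: [0.3, 1.8, 1.7]
width: 0.0153
clock: 10.72
ee_pos: [0.653, -0.1535, 0.1219]
tcp_rot: [[-0.0, 0.119, -0.993], [0.0, -0.993, -0.119], [-1.0, -0.0, 0.0]]
force: [-0.4, 0.5, -6.1]
width: 0.0154
```

The 6 N load on the wrist shows the tray is held. I draw it out gently.

```bash
python3 -m inch '[{"dx":-0.01,"dy":-0.001,"dz":0,"rx":0,"ry":0,"rz":0,"fingers":1},{"dx":-0.03,"dy":-0.004,"dz":0,"rx":0,"ry":0,"rz":0,"fingers":1},{"dx":-0.06,"dy":-0.007,"dz":0,"rx":0,"ry":0,"rz":0,"fingers":1},{"dx":-0.1,"dy":-0.012,"dz":0,"rx":0,"ry":0,"rz":0,"fingers":1},{"dx":-0.14,"dy":-0.017,"dz":0,"rx":0,"ry":0,"rz":0,"fingers":1}]'
python3 -m inch '[{"dx":-0.05,"dy":-0.006,"dz":0,"rx":0,"ry":0,"rz":0,"fingers":1},{"dx":-0.1,"dy":-0.012,"dz":0,"rx":0,"ry":0,"rz":0,"fingers":1},{"dx":-0.15,"dy":-0.018,"dz":0,"rx":0,"ry":0,"rz":0,"fingers":1},{"dx":-0.19,"dy":-0.023,"dz":0,"rx":0,"ry":0,"rz":0,"fingers":1},{"dx":-0.21,"dy":-0.025,"dz":0.005,"rx":0,"ry":0,"rz":0,"fingers":1}]'
python3 -m inch '[{"dx":0,"dy":0,"dz":0.02,"rx":0,"ry":0,"rz":0,"fingers":1},{"dx":0,"dy":0,"dz":0.06,"rx":0,"ry":0,"rz":0,"fingers":1},{"dx":0,"dy":0,"dz":0.12,"rx":0,"ry":0,"rz":0,"fingers":1},{"dx":0,"dy":0,"dz":0.19,"rx":0,"ry":0,"rz":0,"fingers":1},{"dx":0,"dy":0,"dz":0.26,"rx":0,"ry":0,"rz":0,"fingers":1}]'
python3 -m inch '[{"dx":0,"dy":0,"dz":0.07,"rx":0,"ry":0,"rz":0,"fingers":1},{"dx":0,"dy":0,"dz":0.14,"rx":0,"ry":0,"rz":0,"fingers":1},{"dx":0,"dy":0,"dz":0.2,"rx":0,"ry":0,"rz":0,"fingers":1},{"dx":0,"dy":0,"dz":0.24,"rx":0,"ry":0,"rz":0,"fingers":1},{"dx":0,"dy":0,"dz":0.25,"rx":0,"ry":0,"rz":0,"fingers":1}]'
python3 - <<'E'
from h import *
s=observe();p=grab_frame("wrist");q=grab_frame("scene")
cv2.imwrite("pics/w5.png",np.hstack([cv2.resize(p["img"],(480,360)),cv2.resize(q["img"][130:330,170:340],(306,360))]))
print(s["clock"],s["ee_pos"],s["force"],s["joints"])
e=np.array([.643,.142]);d=e-np.array(s["ee_pos"])[:2];print(d/.25,(0.257-s["ee_pos"][2])/.25)
E
```

```text
clock: 11.35
ee_pos: [0.6171, -0.1578, 0.1221]
tcp_rot: [[-0.0, 0.119, -0.993], [0.0, -0.993, -0.119], [-1.0, -0.0, 0.0]]
force: [-0.0, -0.3, -6.1]
width: 0.0157
clock: 11.98
ee_pos: [0.5648, -0.164, 0.1233]
tcp_rot: [[-0.0, 0.118, -0.993], [0.0, -0.993, -0.118], [-1.0, -0.0, 0.0]]
force: [0.0, -0.6, -6.0]
width: 0.0157
clock: 12.6
ee_pos: [0.566, -0.1641, 0.1902]
tcp_rot: [[0.001, 0.119, -0.993], [-0.001, -0.993, -0.119], [-1.0, 0.001, -0.001]]
force: [0.6, -1.0, -6.4]
width: 0.0154
clock: 13.22
ee_pos: [0.5658, -0.1642, 0.2517]
tcp_rot: [[0.001, 0.119, -0.993], [-0.001, -0.993, -0.119], [-1.0, 0.001, -0.001]]
force: [-0.3, 0.3, -6.5]
width: 0.0148
13.225 [ 0.56583318 -0.1641598   0.25170631] [-0.29159057  0.32069275 -6.46929522] [-4.54473311e-01  9.32884853e-02  1.78769986e+00 -7.57617370e-06
  1.25930879e+00  9.97274224e-01]
[0.30866727 1.22463919] 0.021174740303310235
```

View pics/w5.png

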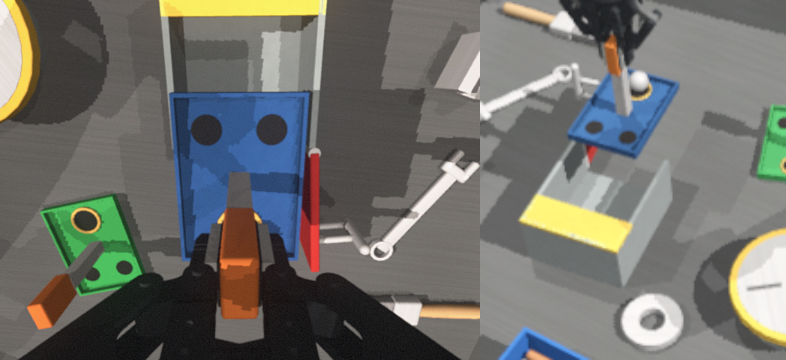

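The tray is out and level, and the ball is in its ring at (640,85) in the right half. I carry it to the turntable with ramped rows.

```bash
python3 -m inch '[{"dx":0.003,"dy":0.012,"dz":0,"rx":0,"ry":0,"rz":0,"fingers":1},{"dx":0.009,"dy":0.037,"dz":0,"rx":0,"ry":0,"rz":0,"fingers":1},{"dx":0.02,"dy":0.08,"dz":0,"rx":0,"ry":0,"rz":0,"fingers":1},{"dx":0.034,"dy":0.135,"dz":0,"rx":0,"ry":0,"rz":0,"fingers":1},{"dx":0.051,"dy":0.202,"dz":0,"rx":0,"ry":0,"rz":0,"fingers":1}]'
for i in 1 2; do python3 -m inch '[{"dx":0.02,"dy":0.08,"dz":0,"rx":0,"ry":0,"rz":0,"fingers":1},{"dx":0.04,"dy":0.159,"dz":0,"rx":0,"ry":0,"rz":0,"fingers":1},{"dx":0.06,"dy":0.239,"dz":0,"rx":0,"ry":0,"rz":0,"fingers":1},{"dx":0.08,"dy":0.319,"dz":0,"rx":0,"ry":0,"rz":0,"fingers":1},{"dx":0.1,"dy":0.398,"dz":0,"rx":0,"ry":0,"rz":0,"fingers":1}]' | head -2; done
python3 -m inch '[{"dx":0.018,"dy":0.073,"dz":0,"rx":0,"ry":0,"rz":0,"fingers":1},{"dx":0.034,"dy":0.135,"dz":0,"rx":0,"ry":0,"rz":0,"fingers":1},{"dx":0.046,"dy":0.184,"dz":0,"rx":0,"ry":0,"rz":0,"fingers":1},{"dx":0.054,"dy":0.214,"dz":0,"rx":0,"ry":0,"rz":0,"fingers":1},{"dx":0.057,"dy":0.227,"dz":0,"rx":0,"ry":0,"rz":0,"fingers":1}]'
python3 -m inch '[{"dx":0,"dy":0,"dz":0,"rx":0,"ry":0,"rz":0,"fingers":1},{"dx":0,"dy":0,"dz":0,"rx":0,"ry":0,"rz":0,"fingers":1},{"dx":0,"dy":0,"dz":0,"rx":0,"ry":0,"rz":0,"fingers":1},{"dx":0,"dy":0,"dz":0,"rx":0,"ry":0,"rz":0,"fingers":1}]'
python3 - <<'E'
from h import *
s=observe();p=grab_frame("wrist");q=grab_frame("scene")
cv2.imwrite("pics/w6.png",np.hstack([cv2.resize(p["img"],(400,300)),cv2.resize(q["img"][170:350,260:440],(300,300))]))
print(s["clock"],s["ee_pos"],s["force"],np.abs(s["qvel"]).max(),s["width"])
E
```

```text
clock: 13.95
ee_pos: [0.5786, -0.1123, 0.2508]
tcp_rot: [[0.0, 0.119, -0.993], [0.0, -0.993, -0.119], [-1.0, -0.0, -0.0]]
force: [0.7, 0.1, -6.4]
width: 0.0153
clock: 14.58
ee_pos: [0.6036, -0.0126, 0.2508]
clock: 15.2
ee_pos: [0.6286, 0.0868, 0.2507]
clock: 15.82
ee_pos: [0.6427, 0.1425, 0.2507]
tcp_rot: [[-0.0, 0.119, -0.993], [-0.0, -0.993, -0.119], [-1.0, 0.0, 0.0]]
force: [0.3, 0.1, -5.8]
width: 0.0155
clock: 16.32
ee_pos: [0.6426, 0.142, 0.2509]
tcp_rot: [[0.0, 0.118, -0.993], [-0.0, -0.993, -0.118], [-1.0, 0.0, -0.0]]
force: [-1.0, 0.7, -6.4]
width: 0.0152
16.325 [0.64255819 0.14199108 0.25086818] [-0.99718853  0.7299155  -6.43158787] 0.0017279971930421797 0.01521383942792656
```

View pics/w6.png

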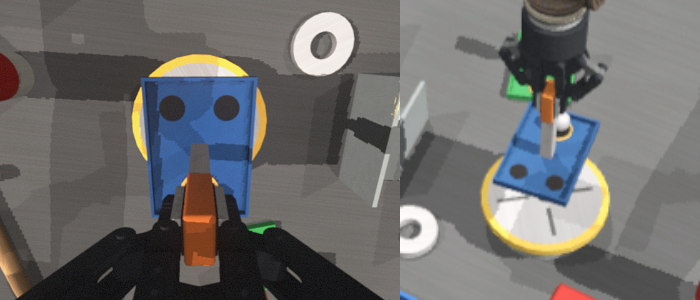

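The tray hangs level over the turntable and the ball sits in its ring at (562,125) in the right half. The arm is still, so I hand in.

```bash
python3 -c "
from cell import *
print(sign_off())"
```

```text
the job is handed in; nothing more can be done
None
```

I opened the red door, to about 1.65 rad by the gripper's arc, and drew the blue tray out by its orange grip. I lifted it and carried it to the turntable, where it is still held. I handed the job in at 16.3 s of the 69 s allowed; hand-in gives no verdict.

Last checks:
- **Position:** the TCP was at (0.643, 0.142), against a measured turntable middle of (0.643, 0.142). The tray's underside works out at about 0.143 m, some 9 cm above the turntable top.
- **Level and still:** the tool was vertical and joint speeds were below 0.002 rad/s.
- **Grip:** the fingers were 15 mm apart on the 16 mm grip, and the wrist carried about 6.4 N, which fits the tray and ball.
- **Ball:** the last picture shows it in its ring. I judged this by eye and did not measure its distance from the pocket's middle.
- **Other things on the bench:** nothing I saw in the pictures showed any of them moved, and the arm stayed clear of them. I did not measure their positions again at the end.

The first two moves were refused because each row needs all seven numbers; nothing moved. No check disagreed.

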